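Unlatch the gauge cage and hold its gate wide open

ROBOT

A 6-joint arm with a two-finger parallel gripper is mounted at the origin on a cart in front of the work surface, level with it; the furniture and walls round the work are solid. World frame = base frame: x ahead of the robot, y to its left, z up, the work surface at z = 0. Lengths are in mm, angles in rad, forces in N, time in s.
With the tool pointing down it reaches from about 350 to 775 mm from the base axis. Payload 7.3 kg.
Tool frame: the origin (TCP) lies on the centre line of the jaws, within the pads' length; the fingertips stand 22 mm ahead of it and the grasp point (between the pads) lies 3 mm ahead of it; z points along the fingers, y is the direction in which the jaws open and shut (so a half turn about z gives the same grasp; the last joint's range is limited). The gripper opens to 92 mm and grips with 3 to 60 N. Pads are 19 mm wide; open, the fingers measure 130 mm over their backs; the gripper's body (75 mm by 190 mm) begins 47 mm behind the grasp point.
Start: joints at [1.005, 0.342, 1.524, -0, 1.275, -0.146], TCP at [213.967, 479.442, 210.741] pointing down, gripper open.
Joint ranges: [-2.53, 2.53], [-0.77, 2.02], [0.04, 2.7], [-1, 4.14], [0.28, 2.66], [-3.11, 3.11]. Speed limits (rad/s): [2.57, 2.57, 3.14, 3.14, 3.14, 3.14].

INTERFACE

Orientations are given as [roll, pitch, yaw] about the fixed x, y, z axes, in that order (R = Rz(yaw) Ry(pitch) Rx(roll)).
In Python, from plant import bot gives the robot as it stands.
- The arm moves only by the tool play_rows, never from a script. Its argument "moves" is one flat list of numbers, 5 for each row, row after row: the closure in counts, from 0 (fully open) to 255 (shut), then the shift along the tool's x, y, z in mm, then the turn about the tool's z in degrees. A call has 1 to 8 rows; each row is the pose to reach, as a shift and turn from the pose commanded when the call began, along the tool's axes at that moment; what a row does not reach only later rows make up. A row lasts 1/12 s, in which the tool goes at most 41.7 mm and 7.16 degrees, less where a joint would pass 70% of its speed; a pose out of reach is approached as far as the arm can. A call with a gripper value outside its range is refused whole. The fingers move at their own pace and stop on an object; the grip force is fixed at half the most. Time passes only in rows, so rows that repeat a pose let the fingers close. It gives the time, the measured TCP pose, the force and the opening at its end, in the units of the state.
- bot.get_obs(): the state, without advancing time (a new reading comes with each control period).
- bot.capture(name): name is "scene" or "top" or "wrist"; returns a dict with "color" (400x640x3 uint8, red, green, blue), "fx", "fy", "cx", "cy" (pixels), "world_to_cam" (4x4, takes a point from world to camera coordinates); the wrist camera has in their place "T_tool_cam" (4x4, takes a point from camera to tool coordinates, whose origin is the TCP and whose axes are the flange's). Camera axes: x right, y down, z forward; pixel columns grow to the right and rows downward; lengths in mm; the calibration is good to about 2 mm. A picture is of the moment at which its call begins: read the wrist's pose just before it. There is no depth.
- bot.close_job(): hands the job in, once; it reports no verdict.
The state is a dict: "time": time; "joint_positions": joint angles; "dq": joint speeds; "tau": joint torques, N m; "tool_pos": TCP position; "tcp_rot": TCP orientation; "contact_force": force on the tool from outside, world axes, zero at the start; "moment": the same for the moment, N m; "grip_width": finger opening in mm.
Only numpy, scipy, OpenCV 4.12 (cv2) and the standard library are available. Lean on these libraries where they do the work, as an engineer would, in place of code of your own. Each camera call takes 0.05 s, during which the arm holds its last target.

TASK

The bushes and the ring gauge in the bar cage have to come out, so get the cage open for a colleague: squeeze the narrow catch between the fingers until its tab is back against its fixed lug, let go of it, then squeeze the wide catch in the same way. Then take the gate by the round post on its top, swing it outward past the stiff detent until it stands about square to the cage front, and finish while holding the post there, because a spring pulls the gate back. Leave the parts in the cage and the loose things on the bench (marker, spanner, plug gauge) where they are.

Things in the scene. Friction and masses are not known exactly. Their poses are not given: they have to be found in the camera images.
- cage: Grey cage of steel bars fixed to the bench, 144 (x) x 224 (y) mm, roof 88 mm above the bench. Origin at the centre of its underside; z up, its front (the gate) faces its -x, y runs along the gate. It stands turned, its front toward the robot's left. The two catches stand on the roof's front edge 60 mm apart, at cage y = +50 and -10 mm; which is which varies.
- gate_swing (a joint): Angle of the gate, rad: 0 shut, grows as the gate swings outward (clockwise from above), stop at 1.75. A spring pulls it shut (0.1 Nm at 0, 0.4 Nm at 1.5 rad). A sprung detent resists between about 0.2 and 1.0 rad, at most 0.4 Nm more; let go wide open, the gate swings back to about 0.9 and stays against the detent.
- gate_hinge (a point): Point on the upright hinge axis of the gate, 100 mm above the bench, at cage x = -74, y = +100 mm.
- gate_post (a point): Middle of the gate's handle, 140 mm above the bench: a round upright steel post, 16 mm diameter, reaching from the gate's top edge (100 mm above the bench) to 162 mm, 170 mm from the hinge axis (shut: cage x = -74, y = -70 mm). It is part of the gate and can turn between the fingers.
- narrow_catch: Catch with a tab 14 mm wide (along y), to be squeezed first. Origin on the cage roof, 88 mm above the bench, under the lever's pivot; axes as the cage's (x to the back). Squeeze along x at 60 mm above the origin: the lug's back face is at x = +9 mm, the tab's front face at -22.5 mm latched and -2.5 mm squeezed, so centre the hand at x = +3 mm, open over 51 mm. 20 N of grip is ample.
- narrow_lever (a joint): Angle of the narrow catch's lever (pivots about y, 4 mm above the catch's origin), rad: 0 latched, 0.34 fully squeezed; hook clear of the gate from 0.27. A stiff pivot keeps it where it is left. Its tab reaches up, leaning forward (-x), its hook goes forward over the gate's top edge, at most 32 mm above the catch's origin.
- narrow_lug: Fixed upright lug behind the narrow catch's tab, which is squeezed against it: 70 mm tall, 5 mm thick, 14 mm wide. Same origin and axes as narrow_catch; it spans x = 4 to 9 mm. The squeezed tab's top is 72 mm above the origin.
- wide_catch: Catch with a tab 34 mm wide (along y), to be squeezed second. In everything else like narrow_catch.
- wide_lever (a joint): Angle of the wide catch's lever, as narrow_lever.
- wide_lug: Fixed lug of the wide catch, 34 mm wide, else as narrow_lug.
- ring_gauge: Steel ring, 68 mm diameter, 20 mm high, in the cage; leave it. Origin at the centre of its underside.
- bush_1: Steel bush, 42 mm diameter, 30 mm high, in the cage; leave it. Origin at the centre of its underside.
- bush_2: Brass-coloured flanged bush, 48 mm diameter, 38 mm high, in the cage; leave it. Origin at the centre of its underside.
- marker: Marker pen 131 mm long lying on the bench; leave it. Origin at the centre of its underside.
- spanner_17: Spanner 219 mm long lying on the bench; leave it. Origin at the centre of its underside.
- plug_gauge: Steel double-ended plug gauge 99 mm long lying on the bench; leave it. Origin at the centre of its underside.
- gate: The gate: a barred panel 8 mm thick, from 8 to 100 mm above the bench, with the round post on its top edge. Origin on the upright hinge axis at bench height (cage x = -74, y = +100 mm); z up; the panel runs 202 mm along its -y, its outer side faces its -x.

How it is judged (in metres and radians):
On the way, in this order (a step that is already met when the one before it is completed fails the run):
1. the narrow catch is squeezed against its lug while the wide catch is still latched and the gate shut (value of joint narrow_lever above 0.27 rad and contact force between the fingers and narrow_lug above 1 N and value of joint each of wide_lever, gate_swing below 0.1 rad), for 0.1 s.
2. then the wide catch is squeezed against its lug, the narrow one still released and the gate shut (value of joint wide_lever above 0.27 rad and contact force between the fingers and wide_lug above 1 N and value of joint narrow_lever above 0.25 rad and value of joint gate_swing below 0.1 rad), for 0.1 s.
3. the gate is swung past its detent with the fingers on it (value of joint gate_swing above 1.1 rad and contact force between the fingers and gate above 0.5 N), for 0.1 s.
At the end, for the whole second after the job is handed in: The gate stands still at 1.35 rad (77 degrees) or more, held by the fingers, which press on it with at least 1 N; both catches are still released (over 0.25 rad); the ring gauge and bushes have moved less than 20 mm and the marker, spanner and plug gauge less than 30 mm (value of joint gate_swing above 1.35 rad and velocity of joint gate_swing between -0.05 and 0.05 rad/s and contact force between the fingers and gate above 1 N and value of joint each of narrow_lever, wide_lever above 0.25 rad and distance of each of ring_gauge, bush_1, bush_2 from where it was at the start of the episode below 0.02 m and distance of each of marker, spanner_17, plug_gauge from where it was at the start of the episode below 0.03 m); the arm keeps its last pose, push and grip.
It fails at once if a part in the cage is disturbed (distance of any of ring_gauge, bush_1, bush_2 from where it was at the start of the episode above 0.02 m).
It fails at once if the marker, spanner or plug gauge is disturbed (distance of any of marker, spanner_17, plug_gauge from where it was at the start of the episode above 0.03 m).
It also fails if it takes over 56 s, if anything falls off the work surface, if the arm or the gripper's body presses on something with over 40 N, if the wrist force passes 120 N, or if a joint passes its speed limit or range.

## Working session

There is one attempt and no reset: what is moved stays moved. The work goes in short steps, Python scripts to look and compute and a tool call to move; the robot and the scene stay as the last step left them, time stands still between calls to the robot, and variables do not carry over. Pictures are saved under pics/ and viewed, and the job is handed in when it is done.

Besides the shell and the picture viewer there is one more tool, called after "Request:" as a command line: name --argument value ..., lists and objects as JSON in quotes. play_rows: Moves the arm, as the interface text tells. Its arguments: {"type":"object","properties":{"moves":{"type":"array","items":{"type":"number"}}},"required":["moves"]}

```bash
ls; mkdir -p pics; python3 - <<'E'
from plant import bot
import cv2,json
o=bot.get_obs();print(o)
for n in("scene","top","wrist"):
    c=bot.capture(n);cv2.imwrite(f"pics/{n}0.png",c["color"][:,:,::-1])
    print(n,{k:(v.tolist() if hasattr(v,'tolist') else v) for k,v in c.items() if k!="color"})
E
```

```text
pics
{'time': 0.0, 'joint_positions': array([ 1.00501041e+00,  3.42720930e-01,  1.52504355e+00, -2.92399536e-05,
        1.27541730e+00, -1.46006467e-01]), 'dq': array([ 0.00089607, -0.00164949, -0.00084034, -0.00043428,  0.00032377,
        0.00088299]), 'tau': array([-1.41138949e-03, -4.31255078e+01, -2.44216847e+01,  7.15755299e-02,
        5.60509705e-02, -1.38312971e-04]), 'tool_pos': array([213.71478398, 479.03673349, 210.03666772]), 'tcp_rot': array([-3.14001637e+00, -2.03536944e-04,  2.72182157e+00]), 'contact_force': array([ 0.0991411 , -0.14521105,  0.0288442 ]), 'moment': array([ 0.00890851, -0.04086928, -0.01302412]), 'grip_width': 91.97275001903813}
scene {'fx': 394.764160147155, 'fy': 394.764160147155, 'cx': 314.5103452490903, 'cy': 198.78906985754114, 'world_to_cam': [[0.7192830995905032, -0.6946595247667419, -0.008942443420144218, -404.74895017413115], [-0.45226759515538795, -0.458450727983756, -0.7650339550526672, 289.4732307301616], [0.5273384539513882, 0.5543203718627061, -0.6439278533517176, 886.4347059987387], [0.0, 0.0, 0.0, 1.0]]}
top {'fx': 511.90695976497705, 'fy': 511.90695976497705, 'cx': 320.4280805841279, 'cy': 194.21018302425279, 'world_to_cam': [[-0.02430276710846196, -0.999700478515034, -0.0028859604439227604, -24.978076743938466], [-0.9949290920949957, 0.02446840492344716, -0.09755715690573223, 534.1844062623853], [0.09759855128996171, 0.0005004171402504384, -0.9952257394022653, 1362.6758285508733], [0.0, 0.0, 0.0, 1.0]]}
wrist {'fx': 336.3587447840479, 'fy': 336.3587447840479, 'cx': 321.83255493791563, 'cy': 203.1646985451473, 'T_tool_cam': [[-0.00023572607894404145, -0.9649123720484315, -0.2625720066973687, 70.96757559687335], [0.9999996487753033, -1.6270878856849493e-05, -0.0008379645134502666, 0.32518823596483504], [0.0008042900490535675, -0.2625721120056846, 0.9649120369828477, -172.93701601134148], [0.0, 0.0, 0.0, 1.0]]}
```

View pics/scene0.png

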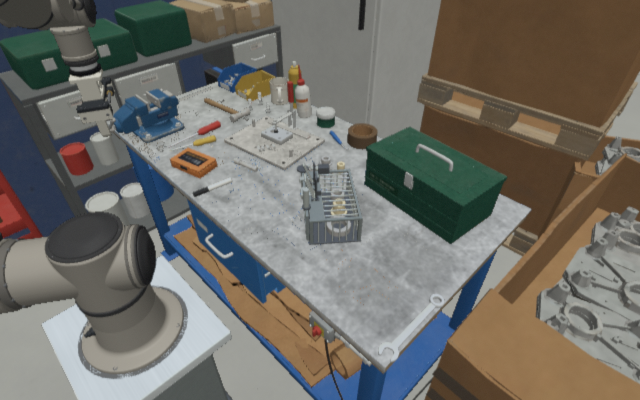

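View pics/top0.png

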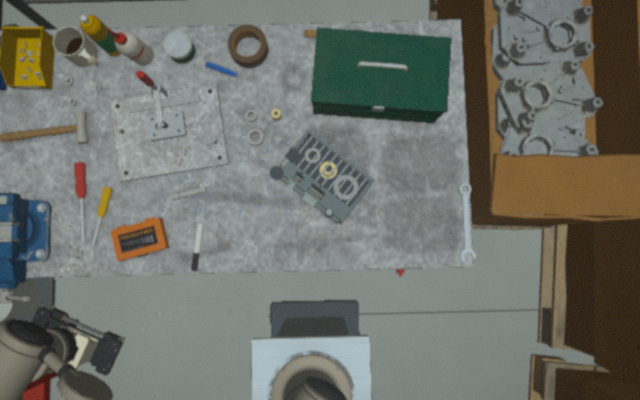

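View pics/wrist0.png

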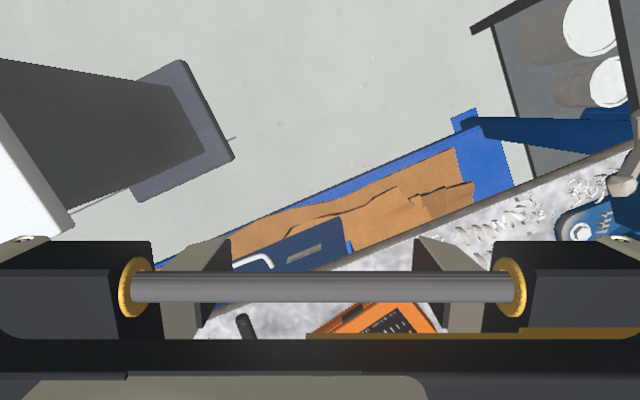

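```bash
python3 - <<'E'
import cv2
a=cv2.imread("pics/top0.png")[120:235,255:385]
cv2.imwrite("pics/topc.png",cv2.resize(a,None,fx=5,fy=5,interpolation=cv2.INTER_CUBIC))
a=cv2.imread("pics/scene0.png")[150:250,285:375]
cv2.imwrite("pics/scenec.png",cv2.resize(a,None,fx=6,fy=6,interpolation=cv2.INTER_CUBIC))
E
```

```text
(no output)
```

View pics/topc.png

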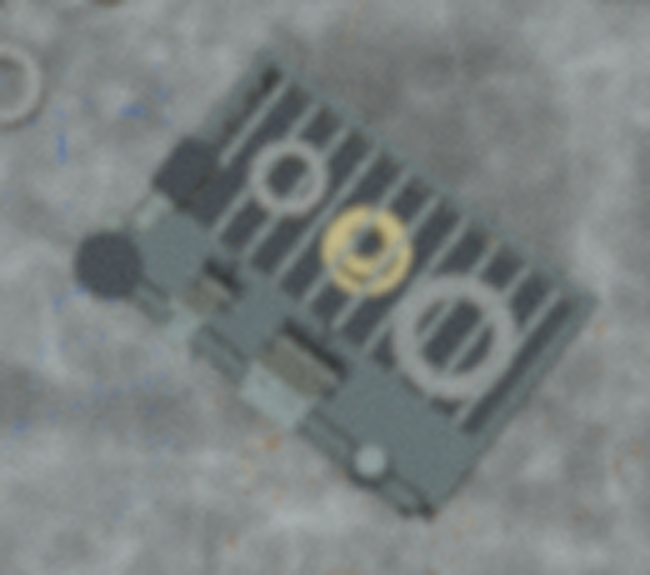

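View pics/scenec.png

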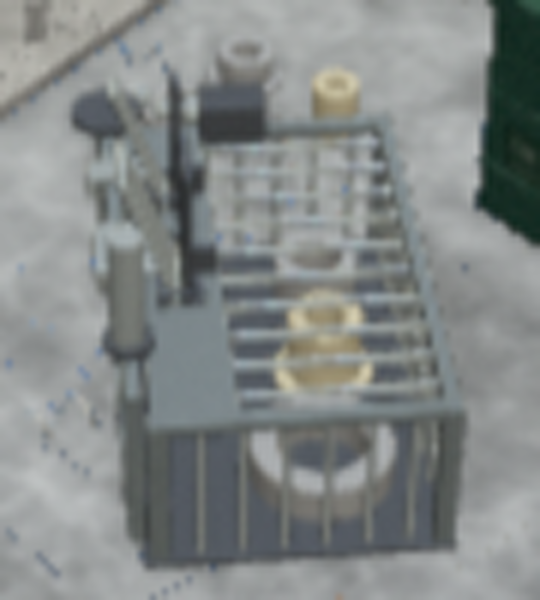

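```bash
cat > h.py <<'E'
import numpy as np,cv2
from plant import bot
from scipy.spatial.transform import Rotation as Ro
from scipy.optimize import least_squares
def proj(c,P,o=None):
    P=np.atleast_2d(P)
    if "world_to_cam" in c: W=np.array(c["world_to_cam"])
    else:
        T=np.eye(4);T[:3,:3]=Ro.from_euler('xyz',o["tcp_rot"]).as_matrix();T[:3,3]=o["tool_pos"]
        W=np.linalg.inv(T@np.array(c["T_tool_cam"]))
    q=P@W[:3,:3].T+W[:3,3]
    return np.c_[c["fx"]*q[:,0]/q[:,2]+c["cx"],c["fy"]*q[:,1]/q[:,2]+c["cy"]]
def cage(p,P):
    P=np.atleast_2d(np.array(P,float));c,s=np.cos(p[2]),np.sin(p[2])
    return np.c_[p[0]+c*P[:,0]-s*P[:,1],p[1]+s*P[:,0]+c*P[:,1],P[:,2]]
E
python3 - <<'E'
from h import *
ct=bot.capture("top");cs=bot.capture("scene")
post=[-74,-70,162]
PT=np.array([post,[72,-112,88],[72,112,88]]);UT=np.array([[329,212],[374,179.4],[308,130.4]])
PS=np.array([post,[72,-112,88],[72,112,88],[-72,-112,88]]);US=np.array([[305.8,189.2],[361.7,218.7],[349.2,169.7],[310,220.8]])
f=lambda p:np.r_[(proj(ct,cage(p,PT))-UT).ravel(),(proj(cs,cage(p,PS))-US).ravel()]
r=least_squares(f,[550,-50,-.6]);print(r.x,r.fun.round(1))
p=r.x;np.save("p.npy",p)
for n,P in dict(post=[-74,-70,140],hinge=[-74,100,100],nar=[3,50,148],wid=[3,-10,148]).items():
    if n in("nar","wid"):P=[P[0]-72,P[1],P[2]]
    print(n,cage(p,P).round(1))
E
```

```text
[576.53386878 -49.70795697  -0.67430526] [ 0.1  0.4  1.5 -0.1 -1.  -2.4 -0.8  0.7  1.2 -0.2 -0.1 -1.4 -2.3  1.6]
post [[475.  -58.2 140. ]]
hinge [[581.2  74.6 100. ]]
nar [[553.9  32.4 148. ]]
wid [[516.4 -14.4 148. ]]
```

Request:
play_rows --moves '[0,-30,-18,-20,6.5,0,-60,-37,-40,13,0,-90,-55,-60,19.5,0,-120,-74,-75,26,0,-150,-92,-85,32.5,0,-180,-111,-90,39,0,-211,-130,-90,45.5,0,-242,-148,-90,52]'

```text
time: 0.92
tool_pos: [375.3, 244.1, 301.3]
tcp_rot: [3.14, -0.0, 1.809]
contact_force: [0.0, 0.5, 0.5]
grip_width: 91.5
```

```bash
cat > go.py <<'E'
from h import *
import sys
def rel(t,psi,o=None):
    o=o or bot.get_obs()
    R=Ro.from_euler('xyz',o["tcp_rot"]).as_matrix()
    d=R.T@(np.array(t)-o["tool_pos"])
    yaw=np.arctan2(R[1,0],R[0,0])
    return d.round(1),round(np.degrees((yaw-psi+np.pi)%(2*np.pi)-np.pi),2)
if __name__=="__main__":
    a=[float(v) for v in sys.argv[1:]]
    o=bot.get_obs();print(o["time"],o["tool_pos"].round(1),o["tcp_rot"].round(3),o["contact_force"].round(1),o["grip_width"])
    if a: print(rel(a[:3],a[3],o))
E
python3 go.py 535 10 300 0.897
```

```text
0.9167 [375.3 244.1 301.3] [ 3.14  -0.     1.809] [0.  0.5 0.5] 91.5473354583003
(array([-265.2,  100. ,    1.4]), np.float64(52.24))
```

Request:
play_rows --moves '[0,-33,12,0,6.5,0,-66,25,0,13,0,-100,37,0,19.5,0,-133,50,0,26,0,-166,62,0,32.6,0,-199,75,0,39.2,0,-232,87,0,45.7,0,-265,100,0,52.2]'

```text
time: 1.58
tool_pos: [536.1, 10.9, 300.7]
tcp_rot: [-3.141, -0.0, 0.897]
contact_force: [-0.1, 1.4, -0.5]
grip_width: 91.6
```

```bash
python3 - <<'E'
from h import *
o=bot.get_obs();print(o["tool_pos"],o["tcp_rot"])
for n in("top","wrist","scene"):
    c=bot.capture(n);cv2.imwrite(f"pics/{n}1.png",c["color"][:,:,::-1])
E
```

```text
[536.11833125  10.87967858 300.67063848] [-3.14138964e+00 -7.19327768e-05  8.97290756e-01]
```

View pics/wrist1.png

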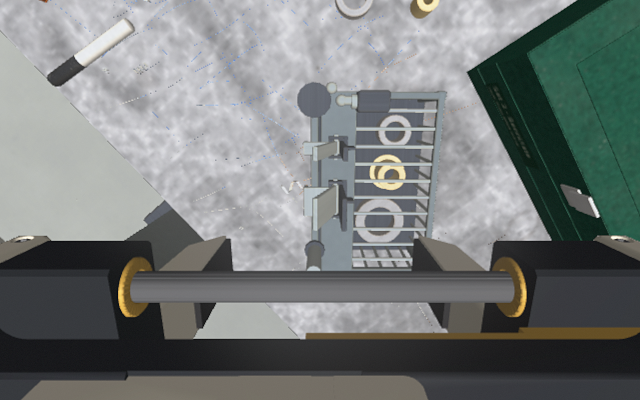

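```bash
python3 - <<'E'
import cv2
a=cv2.imread("pics/wrist1.png")[75:275,285:455]
cv2.imwrite("pics/w1c.png",cv2.resize(a,None,fx=3,fy=3,interpolation=cv2.INTER_CUBIC))
a=cv2.imread("pics/wrist1.png")[130:230,290:370]
cv2.imwrite("pics/w1d.png",cv2.resize(a,None,fx=6,fy=6,interpolation=cv2.INTER_CUBIC))
E
```

```text
(no output)
```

View pics/w1c.png

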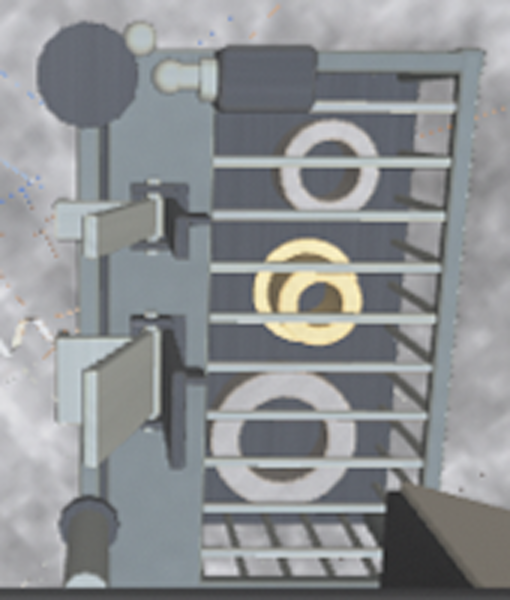

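View pics/w1d.png

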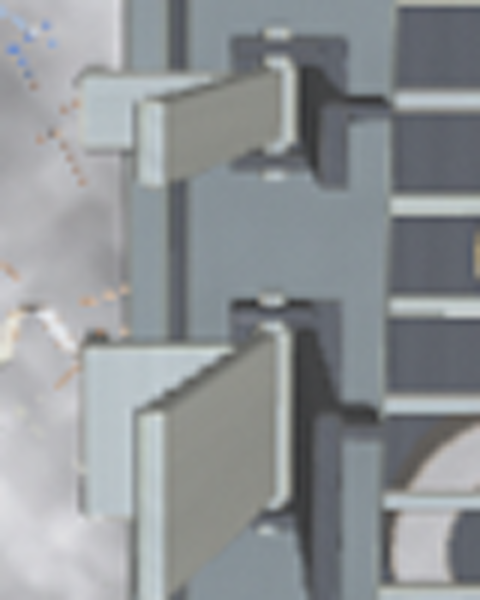

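```bash
cat > fit.py <<'E'
from h import *
o=bot.get_obs();cw=bot.capture("wrist");ct=bot.capture("top");cs=bot.capture("scene")
post=[-74,-70,162]
PT=np.array([post,[72,-112,88],[72,112,88]]);UT=np.array([[329,212],[374,179.4],[308,130.4]])
PS=np.array([post,[72,-112,88],[72,112,88],[-72,-112,88]]);US=np.array([[305.8,189.2],[361.7,218.7],[349.2,169.7],[310,220.8]])
W=[([-25,-27,155.3],(313,230)),([-25,7,155.3],(313,198.2)),([9,-27,158],(346.7,230.7)),([-25,57,155.3],(313,146.8)),([-25,43,155.3],(313,161)),([9,43,158],(347.7,161))]
PW=np.array([w[0] for w in W],float);UW=np.array([w[1] for w in W])
def f(p):
    Q=PW.copy();Q[:,0]+=p[3]
    return np.r_[(proj(ct,cage(p,PT))-UT).ravel()*.7,(proj(cs,cage(p,PS))-US).ravel()*.5,(proj(cw,cage(p,Q),o)-UW).ravel(),(proj(cw,cage(p,[72,112,88]),o)-[446,91.7]).ravel()]
r=least_squares(f,[576,-50,-.67,-60],loss='soft_l1');print(r.x,f(r.x).round(1))
p=r.x;np.save("p.npy",p)
for n,P in dict(post=[-74,-70,140],hinge=[-74,100,100],nar=[3+p[3],50,148],wid=[3+p[3],-10,148]).items():
    print(n,cage(p,P).round(1))
print(o["tool_pos"])
E
python3 fit.py
```

```text
[575.47636917 -44.04455377  -0.67775681 -49.31713143] [-1.6  0.6 -0.4  0.3 -2.1 -1.4 -1.4 -0.1 -0.4 -0.5 -0.8 -1.  -2.1  0.3
 -0.2  0.9 -0.3 -0.2  0.2  1.4 -0.3 -0.6 -0.3  0.2  1.2  0.8  3.3 -2. ]
post [[473.9 -52.2 140. ]]
hinge [[580.5  80.3 100. ]]
nar [[570.7  23.9 148. ]]
wid [[533.1 -22.8 148. ]]
[536.19097018  10.60994048 299.70929734]
```

```bash
python3 go.py 570.7 23.9 200 0.893;python3 go.py 570.7 23.9 151 0.893
```

```text
1.8833 [535.   13.3 300.7] [-3.141 -0.     0.905] [ 0.7 -0.  -0.2] 91.5219434015546
(array([ 30.3,  21.6, 100.7]), np.float64(0.68))
1.8833 [535.   13.3 300.7] [-3.141 -0.     0.905] [ 0.7 -0.  -0.2] 91.5219434015546
(array([ 30.3,  21.6, 149.7]), np.float64(0.68))
```

```bash
cat > cmd.py <<'E'
# dead-reckoned commanded pose: each entry = last row of a call (dx,dy,dz,turn)
from h import *
import sys,json
H=json.load(open("hist.json"))
def pose():
    R=Ro.from_euler('xyz',[np.pi,0,2.7218]).as_matrix();t=np.array([213.967,479.442,210.741])
    for d in H:
        t=t+R@np.array(d[:3]);R=R@Ro.from_euler('z',np.radians(d[3])).as_matrix()
    return t,R
def O(): 
    t,R=pose();return dict(tool_pos=t,tcp_rot=Ro.from_matrix(R).as_euler('xyz'))
def rel(T,psi):
    t,R=pose();yaw=np.arctan2(R[1,0],R[0,0])
    return (R.T@(np.array(T)-t)).round(1),round(np.degrees((yaw-psi+np.pi)%(2*np.pi)-np.pi),2)
E
echo '[[-242,-148,-90,52],[-265,100,0,52.2]]'>hist.json
python3 - <<'E'
from cmd import *
o=bot.get_obs();print(O(),o["tool_pos"],o["tcp_rot"])
E
sed -i 's/^o=bot.get_obs();/import cmd as K; o=K.O();/' fit.py; python3 fit.py
```

```text
{'tool_pos': array([535.56044332,  12.57681351, 300.741     ]), 'tcp_rot': array([3.14159265, 0.        , 0.90316692])} [535.0212344   13.34662587 300.69222503] [-3.14096346e+00 -1.44080320e-04  9.04852026e-01]
[575.88297805 -42.84149678  -0.67531672 -50.37282977] [-1.9  0.5 -0.8  0.2 -2.5 -1.5 -1.4 -0.2 -0.5 -0.7 -0.9 -1.1 -2.2  0.2
 -0.2  0.8 -0.2 -0.2  0.1  1.3 -0.2 -0.4 -0.2  0.3  1.1  0.9  3.8 -1.5]
post [[474.4 -51.2 140. ]]
hinge [[580.6  81.5 100. ]]
nar [[570.2  25.8 148. ]]
wid [[532.7 -21.  148. ]]
[535.56044332  12.57681351 300.741     ]
```

```bash
python3 - <<'E'
from cmd import *
o=bot.get_obs();c=bot.capture("wrist");print(o["time"],o["tool_pos"],o["tcp_rot"])
I=c["color"][:,:,::-1];cv2.imwrite("pics/wrist2.png",I)
for n,(a,b,x,y,s) in dict(d=(130,235,300,360,6),e=(75,275,285,455,3)).items():
    cv2.imwrite(f"pics/w2{n}.png",cv2.resize(I[a:b,x:y],None,fx=s,fy=s,interpolation=cv2.INTER_CUBIC))
E
```

```text
2.0333 [535.09172432  13.66488167 301.10973665] [ 3.14128356e+00 -4.41599299e-04  9.05313841e-01]
```

View pics/w2d.png

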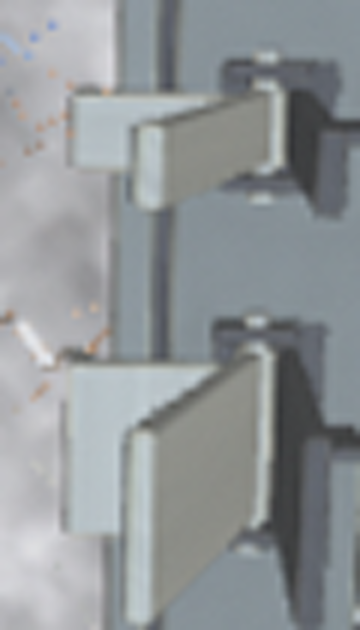

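View pics/w2e.png

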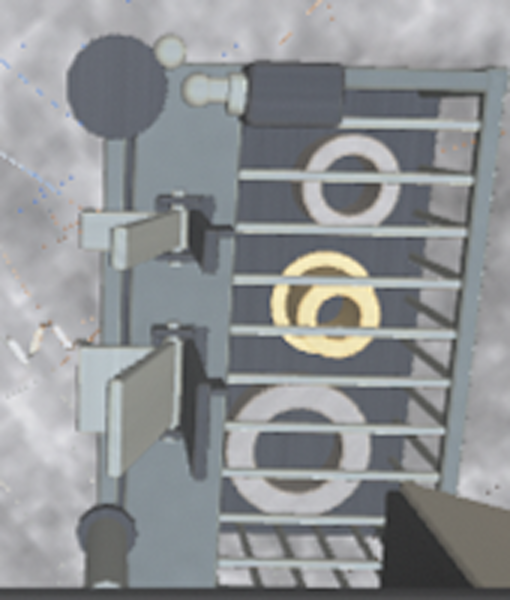

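```bash
sed -i 's/^W=.*/W=[([-25,-27,155.3],(321,233.8)),([-25,7,155.3],(321,202)),([9,-27,158],(353.7,234.5)),([-25,57,155.3],(322.6,150.8)),([-25,43,155.3],(322.3,164.5)),([9,43,158],(356.7,165.8))]/; s/\[446,91.7\]/[454.3,97.3]/' fit.py; sed -i 's/o=K.O();/o=dict(tool_pos=np.array([535.06,13.5,300.9]),tcp_rot=np.array([np.pi,0,.905]));/' fit.py; python3 fit.py
```

```text
[576.03751462 -48.24760452  -0.68908739 -46.81162654] [-0.8  0.5  0.6  0.6 -0.6 -1.7 -0.9  0.1  0.1 -0.1  0.  -0.7 -1.7  0.6
 -0.7  0.3  0.  -0.5  0.6  1.3 -0.4 -0.6 -0.4  0.5  1.2  0.5  0.5 -1.5]
post [[474.4 -55.2 140. ]]
hinge [[582.5  76.  100. ]]
nar [[574.   18.2 148. ]]
wid [[535.9 -28.1 148. ]]
[535.06  13.5  300.9 ]
```

```bash
python3 - <<'E'
from cmd import *
print(rel([574,18.2,200],.8817),rel([574,18.2,151],.8817))
E
```

```text
(array([ 28.2,  26.7, 100.7]), np.float64(1.23)) (array([ 28.2,  26.7, 149.7]), np.float64(1.23))
```

Request:
play_rows --moves '[0,14,13,20,0.6,0,28.2,26.7,50,1.2,0,28.2,26.7,80,1.2,0,28.2,26.7,100.7,1.2,0,28.2,26.7,100.7,1.2,0,28.2,26.7,100.7,1.2]'

```text
time: 2.73
tool_pos: [573.6, 18.4, 199.7]
tcp_rot: [-3.14, 0.001, 0.882]
contact_force: [0.2, 0.3, 0.9]
grip_width: 91.5
```

```bash
echo '[[-242,-148,-90,52],[-265,100,0,52.2],[28.2,26.7,100.7,1.2]]'>hist.json
python3 - <<'E'
from cmd import *
o=bot.get_obs();print(o["tool_pos"],o["tcp_rot"],O())
for n in ("wrist","scene","top"):
    c=bot.capture(n);I=c["color"][:,:,::-1];cv2.imwrite(f"pics/{n}3.png",I)
    if n=="scene":cv2.imwrite("pics/s3c.png",cv2.resize(I[130:250,270:380],None,fx=5,fy=5,interpolation=cv2.INTER_CUBIC))
E
```

```text
[573.58411998  18.38434651 199.67400697] [-3.13993118e+00  9.85912270e-04  8.82489847e-01] {'tool_pos': array([573.9870848 ,  18.19136824, 200.041     ]), 'tcp_rot': array([-3.14159265,  0.        ,  0.88222297])}
```

View pics/wrist3.png

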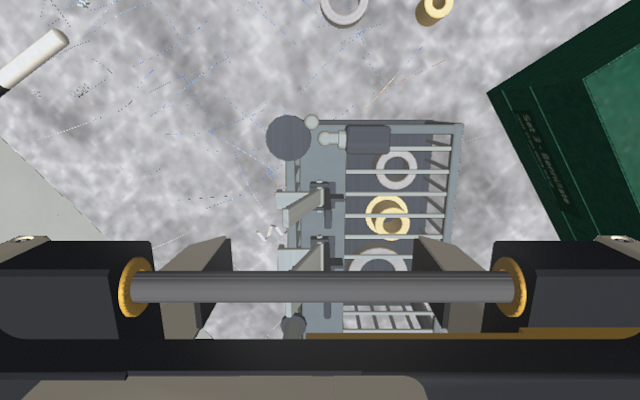

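View pics/s3c.png

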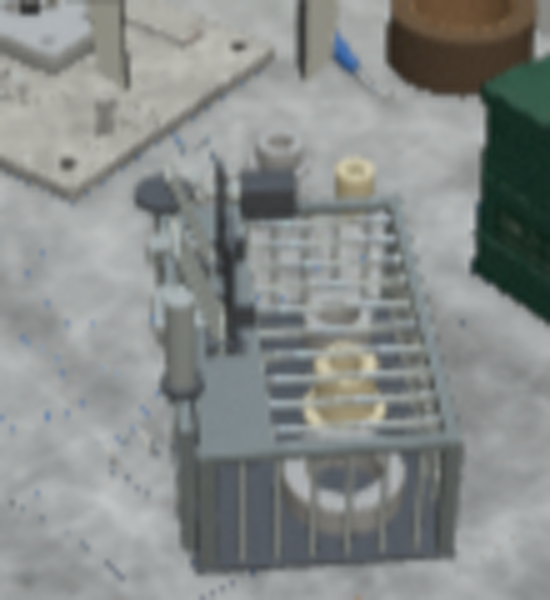

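```bash
python3 - <<'E'
from cmd import *
p=np.load("p.npy");c=bot.capture("wrist");o=bot.get_obs();o=O()
I=c["color"][:,:,::-1].copy()
P=np.array([[-25,-27,155.3],[-25,7,155.3],[9,-27,158],[-25,57,155.3],[-25,43,155.3],[9,43,158],[9,57,158]]);P[:,0]+=p[3]
u=proj(c,cage(p,P),o);print(u.round(1))
a=cv2.resize(I[165:275,265:355],None,fx=6,fy=6,interpolation=cv2.INTER_CUBIC)
for q in u: cv2.circle(a,tuple(int(round(v)) for v in ((q-[265,165])*6+3)),3,(0,0,255),-1)
cv2.imwrite("pics/w3c.png",a)
E
```

```text
[[284.6 318.2]
 [283.2 276.6]
 [330.6 320.4]
 [281.  209.3]
 [281.7 228.9]
 [331.4 230.3]
 [331.5 210.5]]
```

View pics/w3c.png

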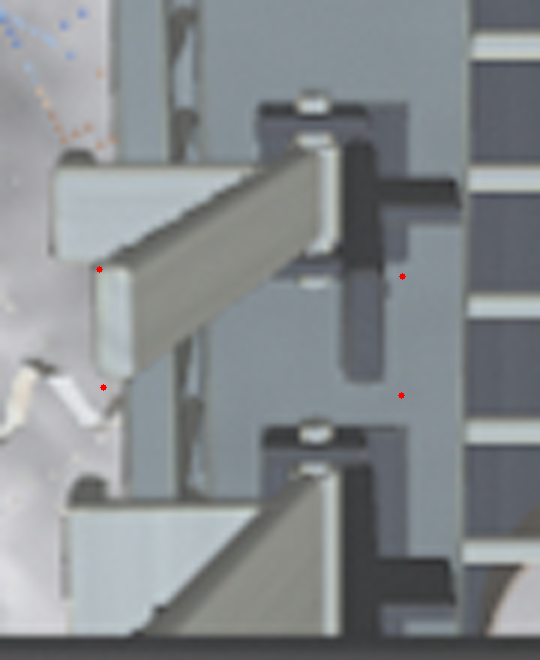

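Request:
play_rows --moves '[0,1,-0.8,20,0,0,1,-0.8,40,0,0,1,-0.8,49,0,60,1,-0.8,49,0,90,1,-0.8,49,0,110,1,-0.8,49,0]'

```text
time: 3.43
tool_pos: [574.9, 19.4, 152.5]
tcp_rot: [3.14, -0.001, 0.882]
contact_force: [1.2, -0.1, -0.5]
grip_width: 76.3
```

```bash
echo '[[-242,-148,-90,52],[-265,100,0,52.2],[28.2,26.7,100.7,1.2],[1,-0.8,49,0]]'>hist.json
python3 go.py
```

```text
3.4333 [574.9  19.4 152.5] [ 3.14e+00 -1.00e-03  8.82e-01] [ 1.2 -0.1 -0.5] 76.32830526178473
```

Request:
play_rows --moves '[130,0,0,0,0,150,0,0,0,0,170,0,0,0,0,190,0,0,0,0,200,0,0,0,0,205,0,0,0,0,210,0,0,0,0,215,0,0,0,0]'

```text
time: 4.1
tool_pos: [574.0, 19.5, 151.0]
tcp_rot: [-3.141, -0.0, 0.882]
contact_force: [-0.1, -0.1, 0.3]
grip_width: 23.2
```

```bash
python3 - <<'E'
from cmd import *
for n in ("wrist","scene"):
    c=bot.capture(n);I=c["color"][:,:,::-1]
    I=I[165:290,265:400] if n=="wrist" else I[130:250,270:380]
    cv2.imwrite(f"pics/{n}4.png",cv2.resize(I,None,fx=5,fy=5,interpolation=cv2.INTER_CUBIC))
E
```

```text
(no output)
```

View pics/scene4.png

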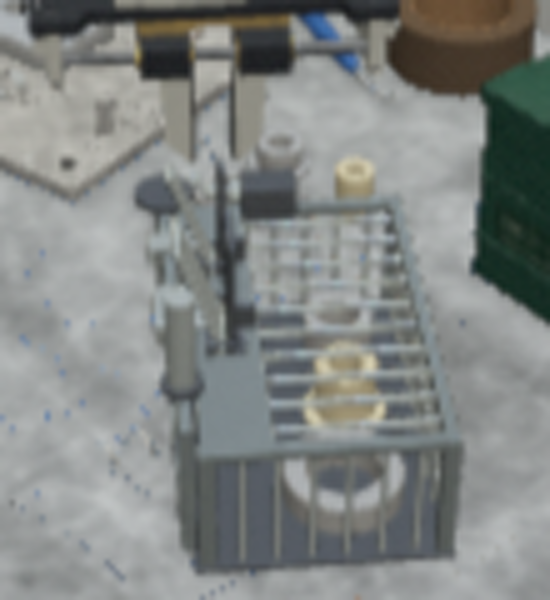

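View pics/wrist4.png

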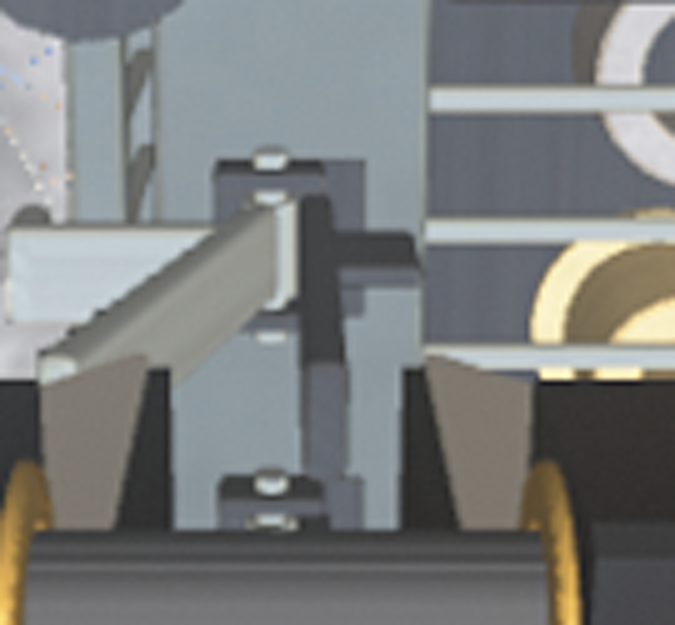

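```bash
python3 - <<'E'
from cmd import *
p=np.load("p.npy");o=bot.get_obs();t,R=pose()
print(o["grip_width"],o["tool_pos"],t)
cs=bot.capture("scene");cw=bot.capture("wrist");ct=bot.capture("top")
L=lambda v:t+R@np.array(v,float)
for n,v in dict(tip=[0,0,22],grasp=[0,0,3],tipF=[0,-12,22],tipB=[0,12,22]).items():
    print(n,L(v).round(1),"scene crop",((proj(cs,L(v))-[270,130])*5).round(),"wrist crop",((proj(cw,L(v),O())-[265,165])*5).round(),proj(cw,L(v),O()).round(), proj(ct,L(v)).round())
P=cage(p,[[p[3]+9,50,158],[p[3]+9,-10,158],[p[3]+9,50,88]])
print(((proj(cs,P)-[270,130])*5).round(),((proj(cw,P,O())-[265,165])*5).round())
I=ct["color"][:,:,::-1][120:235,255:385];cv2.imwrite("pics/t4.png",cv2.resize(I,None,fx=5,fy=5,interpolation=cv2.INTER_CUBIC))
cv2.imwrite("pics/w4.png",cw["color"][:,:,::-1])
E
```

```text
16.523693450526284 [574.01709497  19.49430043 150.99881664] [574.00479837  19.47187057 151.041     ]
tip [574.   19.5 129. ] scene crop [[211. 206.]] wrist crop [[288. 329.]] [[323. 231.]] [[297. 175.]]
grasp [574.   19.5 148. ] scene crop [[211. 179.]] wrist crop [[288. 387.]] [[323. 242.]] [[297. 174.]]
tipF [564.7  27.1 129. ] scene crop [[190. 208.]] wrist crop [[190. 329.]] [[303. 231.]] [[294. 178.]]
tipB [583.3  11.8 129. ] scene crop [[232. 205.]] wrist crop [[385. 329.]] [[342. 231.]] [[300. 171.]]
[[223. 165.]
 [232. 229.]
 [224. 264.]] [[352. 431.]
 [347. 910.]
 [334. 239.]]
```

View pics/w4.png

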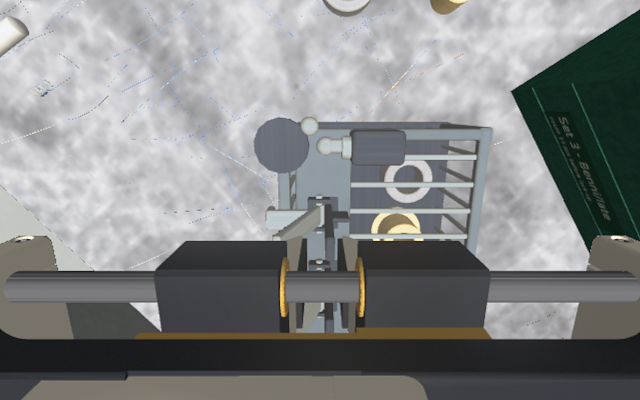

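View pics/t4.png

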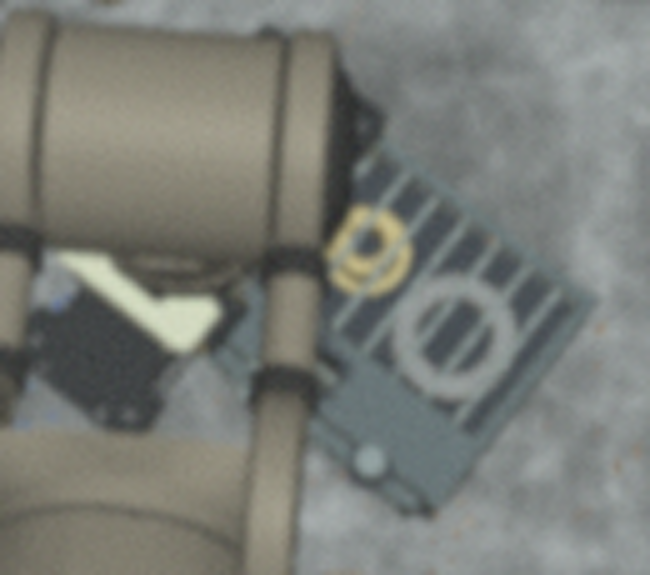

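```bash
python3 - <<'E'
from cmd import *
c=bot.capture("scene");I=c["color"][:,:,::-1]
cv2.imwrite("pics/s5.png",cv2.resize(I[140:200,280:350],None,fx=9,fy=9,interpolation=cv2.INTER_CUBIC))
E
```

```text
(no output)
```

View pics/s5.png

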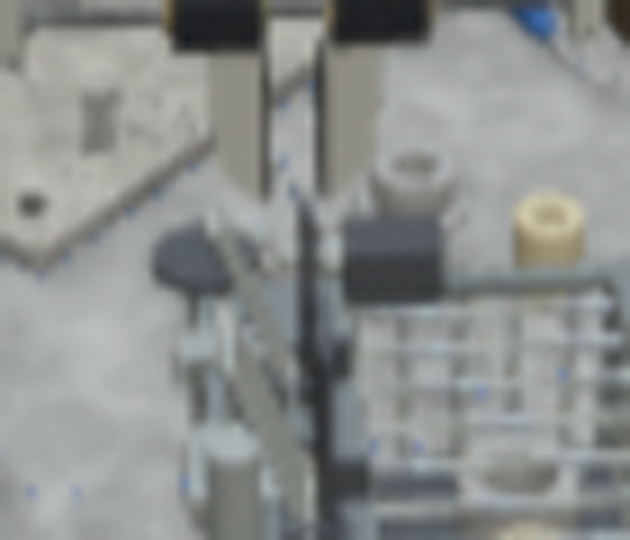

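```bash
python3 - <<'E'
from cmd import *
cs=bot.capture("scene");ct=bot.capture("top")
t=np.array([213.97,479.4,210.7]);R=Ro.from_euler('xyz',[np.pi,0,2.7218]).as_matrix()
for v in ([0,55,22],[0,-55,22],[0,0,22],[0,0,-44]):
    P=t+R@np.array(v,float);print(v,proj(cs,P).round(1),proj(ct,P).round(1))
for n,(a,b,c,d) in dict(scene=(60,160,60,160),top=(280,400,0,140)).items():
    I=cv2.imread(f"pics/{n}0.png")[a:b,c:d];cv2.imwrite(f"pics/{n}0g.png",cv2.resize(I,None,fx=5,fy=5,interpolation=cv2.INTER_CUBIC))
o=bot.get_obs();print(o["tool_pos"],o["grip_width"],o["joint_positions"])
E
```

```text
[0, 55, 22] [[112.9 130.5]] [[ 80.9 319.6]]
[0, -55, 22] [[111.8 149.3]] [[123.5 338.2]]
[0, 0, 22] [[112.4 139.6]] [[102.1 328.9]]
[0, 0, -44] [[104.3 119.2]] [[ 89.4 333.8]]
[574.00335763  19.47609138 151.03648261] 14.507099008702259 [-9.95481125e-02  4.82985221e-01  1.47407122e+00  8.49547617e-05
  1.18447915e+00  5.88981923e-01]
```

View pics/scene0g.png

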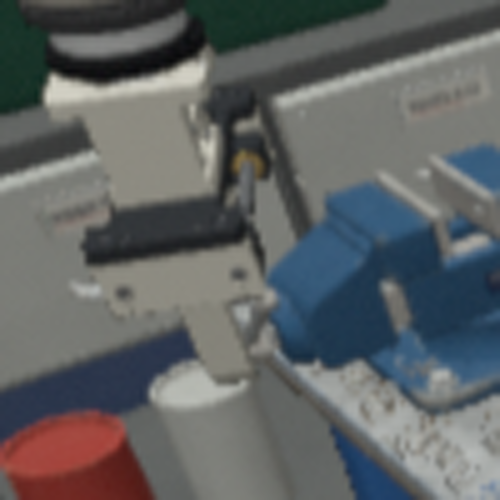

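View pics/top0g.png

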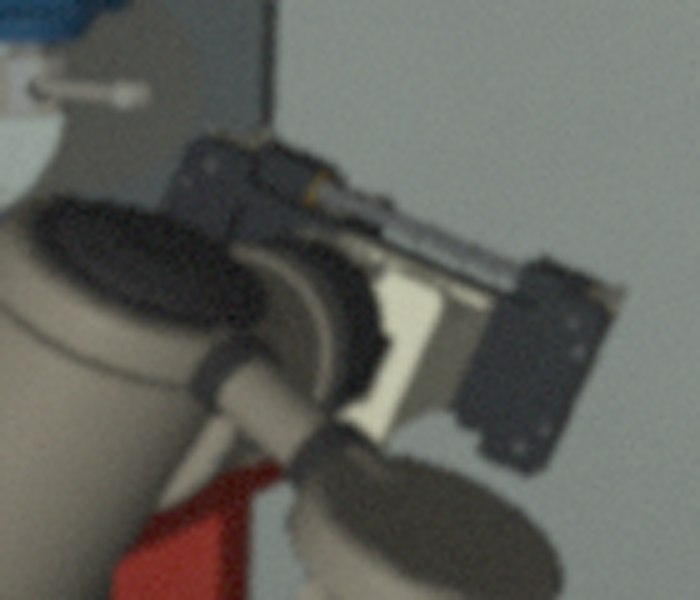

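```bash
python3 - <<'E'
from cmd import *
cw=bot.capture("wrist");t,R=pose()
for x in (0,9.5):
  for z in (22,0,-20,-40):
    print(x,z,[proj(cw,t+R@np.array([x,y,z],float),O()).round(0)[0].tolist() for y in (7,26)])
I=cw["color"][:,:,::-1][220:345,250:400];cv2.imwrite("pics/w6.png",cv2.resize(I,None,fx=5,fy=5,interpolation=cv2.INTER_CUBIC))
E
```

```text
0 22 [[334.0, 231.0], [365.0, 231.0]]
0 0 [[335.0, 244.0], [370.0, 244.0]]
0 -20 [[337.0, 260.0], [375.0, 260.0]]
0 -40 [[339.0, 279.0], [382.0, 279.0]]
9.5 22 [[334.0, 216.0], [365.0, 216.0]]
9.5 0 [[335.0, 228.0], [370.0, 228.0]]
9.5 -20 [[337.0, 242.0], [376.0, 242.0]]
9.5 -40 [[339.0, 259.0], [383.0, 259.0]]
```

View pics/w6.png

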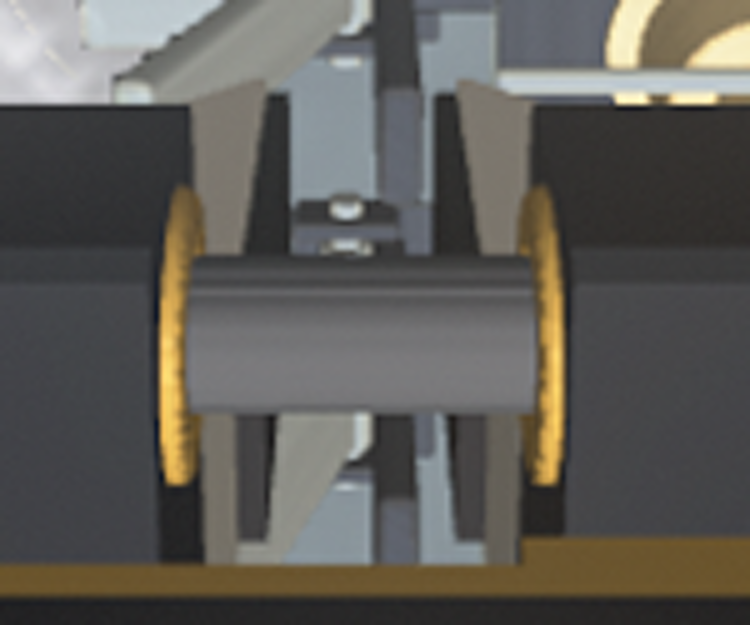

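Request:
play_rows --moves '[40,0,0,0,0,40,0,0,0,0,40,0,0,0,0,40,0,0,0,0,40,0,0,0,0,40,0,0,0,0,40,0,0,0,0,40,0,0,0,0]'

```text
time: 5.22
tool_pos: [574.0, 19.5, 151.0]
tcp_rot: [-3.142, -0.0, 0.882]
contact_force: [-1.0, -0.5, 0.3]
grip_width: 63.5
```

Request:
play_rows --moves '[40,0,0,5,0,40,0,0,10,0,40,0,0,16,0,40,0,0,22,0,40,0,0,28,0,40,0,0,33,0,40,0,0,36,0,40,0,0,36,0]'

```text
time: 5.88
tool_pos: [573.5, 19.5, 114.1]
tcp_rot: [-3.14, 0.001, 0.882]
contact_force: [-0.0, 0.8, -0.4]
grip_width: 77.8
```

```bash
echo '[[-242,-148,-90,52],[-265,100,0,52.2],[28.2,26.7,100.7,1.2],[1,-0.8,49,0],[0,0,36,0]]'>hist.json
python3 go.py; python3 - <<'E'
from cmd import *
c=bot.capture("scene");I=c["color"][:,:,::-1]
cv2.imwrite("pics/s7.png",cv2.resize(I[140:200,280:350],None,fx=9,fy=9,interpolation=cv2.INTER_CUBIC))
c=bot.capture("wrist");I=c["color"][:,:,::-1]
cv2.imwrite("pics/w7.png",cv2.resize(I[180:345,220:420],None,fx=4,fy=4,interpolation=cv2.INTER_CUBIC)[:600])
E
```

```text
5.8833 [573.5  19.5 114.1] [-3.14e+00  1.00e-03  8.82e-01] [-0.   0.8 -0.4] 77.78705515149996
```

View pics/s7.png

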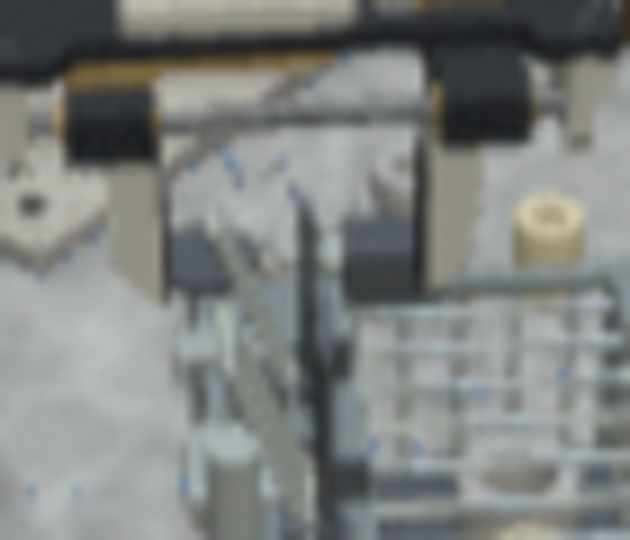

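View pics/w7.png

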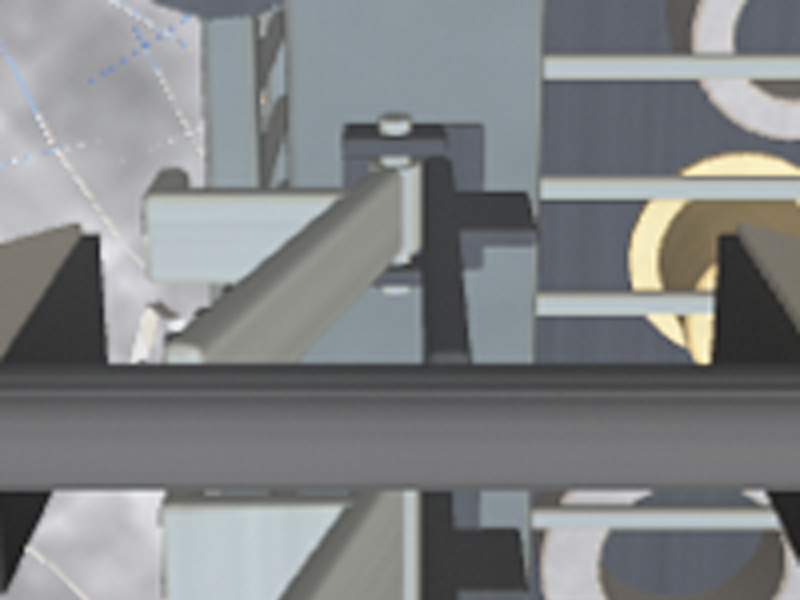

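Request:
play_rows --moves '[80,0,0,0,0,120,0,0,0,0,150,0,0,0,0,160,0,0,0,0,170,0,0,0,0,180,0,0,0,0,190,0,0,0,0,200,0,0,0,0]'

```text
time: 6.65
tool_pos: [573.9, 19.6, 115.1]
tcp_rot: [-3.141, -0.0, 0.882]
contact_force: [-1.0, 1.6, 0.1]
grip_width: 28.6
```

Request:
play_rows --moves '[205,0,0,0,0,210,0,0,0,0,215,0,0,0,0,220,0,0,0,0,225,0,0,0,0,225,0,0,0,0]'

```text
time: 7.15
tool_pos: [574.8, 18.9, 115.0]
tcp_rot: [3.14, -0.0, 0.882]
contact_force: [3.0, -2.1, -2.5]
grip_width: 11.2
```

```bash
python3 go.py; python3 - <<'E'
from cmd import *
c=bot.capture("wrist");I=c["color"][:,:,::-1]
cv2.imwrite("pics/w8.png",cv2.resize(I[180:345,220:420],None,fx=4,fy=4,interpolation=cv2.INTER_CUBIC)[:600])
E
```

```text
7.15 [574.8  18.9 115. ] [ 3.14  -0.     0.882] [ 3.  -2.1 -2.5] 11.205314703748792
```

View pics/w8.png

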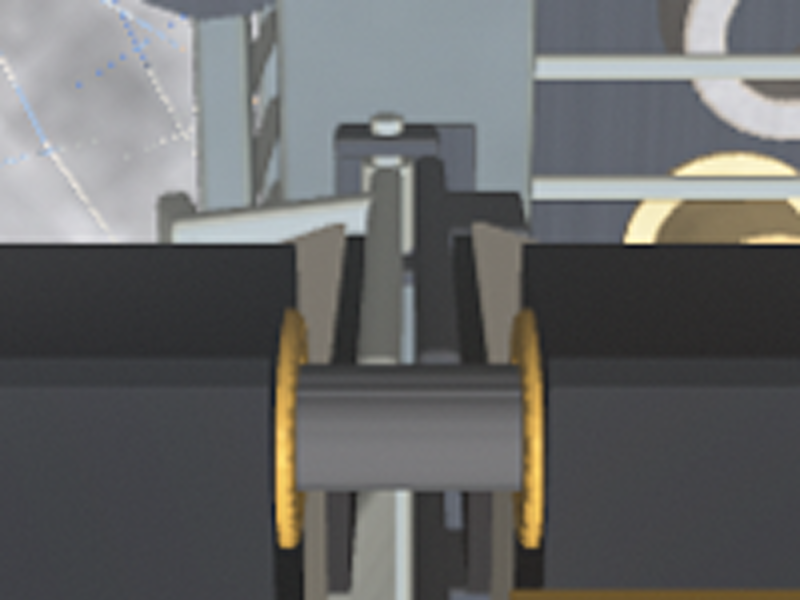

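Request:
play_rows --moves '[235,0,0,0,0,245,0,0,0,0,255,0,0,0,0,255,0,0,0,0,255,0,0,0,0,255,0,0,0,0]'

```text
time: 7.7
tool_pos: [574.8, 18.9, 115.0]
tcp_rot: [3.14, -0.001, 0.882]
contact_force: [4.0, -4.1, -2.8]
grip_width: 11.2
```

```bash
python3 go.py; python3 - <<'E'
from cmd import *
c=bot.capture("wrist");I=c["color"][:,:,::-1]
cv2.imwrite("pics/w9.png",cv2.resize(I[180:345,220:420],None,fx=4,fy=4,interpolation=cv2.INTER_CUBIC)[:600])
E
```

```text
7.7 [574.8  18.9 115. ] [ 3.14e+00 -1.00e-03  8.82e-01] [ 4.  -4.1 -2.8] 11.15466574983367
```

View pics/w9.png

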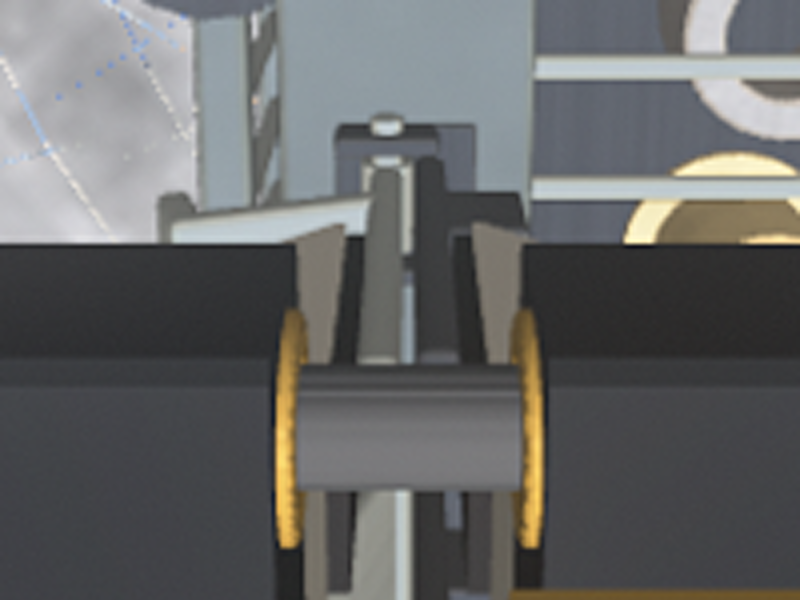

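Request:
play_rows --moves '[200,0,1,0,0,150,0,1,0,0,100,0,1,0,0,40,0,1,0,0,40,0,1,0,0,40,0,1,0,0,40,0,1,0,0,40,0,1,0,0]'

```text
time: 8.42
tool_pos: [574.7, 18.9, 115.0]
tcp_rot: [-3.142, -0.0, 0.882]
contact_force: [-0.9, 0.2, -0.1]
grip_width: 59.8
```

Request:
play_rows --moves '[40,0,0,-15,0,40,0,0,-30,0,40,0,0,-50,0,40,-20,0,-50,0,40,-40,0,-50,0,40,-60,0,-50,0,40,-60,0,-50,0,40,-60,0,-50,0]'

```text
time: 9.08
tool_pos: [536.5, -28.0, 165.3]
tcp_rot: [3.141, -0.0, 0.881]
contact_force: [0.0, -0.7, 0.1]
grip_width: 77.3
```

```bash
echo '[[-242,-148,-90,52],[-265,100,0,52.2],[28.2,26.7,100.7,1.2],[1,-0.8,49,0],[0,0,36,0],[0,1,0,0],[-60,0,-50,0]]'>hist.json
python3 go.py; python3 - <<'E'
from cmd import *
c=bot.capture("scene");I=c["color"][:,:,::-1]
cv2.imwrite("pics/s10.png",cv2.resize(I[140:205,280:350],None,fx=9,fy=9,interpolation=cv2.INTER_CUBIC))
c=bot.capture("wrist");I=c["color"][:,:,::-1]
cv2.imwrite("pics/w10.png",cv2.resize(I[150:345,220:420],None,fx=3,fy=3,interpolation=cv2.INTER_CUBIC)[:600])
E
```

```text
9.0833 [536.5 -28.  165.3] [ 3.141 -0.     0.881] [ 0.  -0.7  0.1] 77.33141936412065
```

View pics/s10.png

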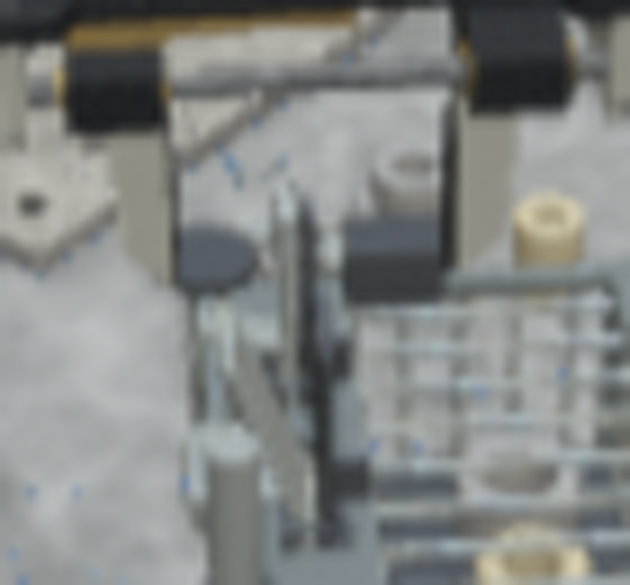

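View pics/w10.png

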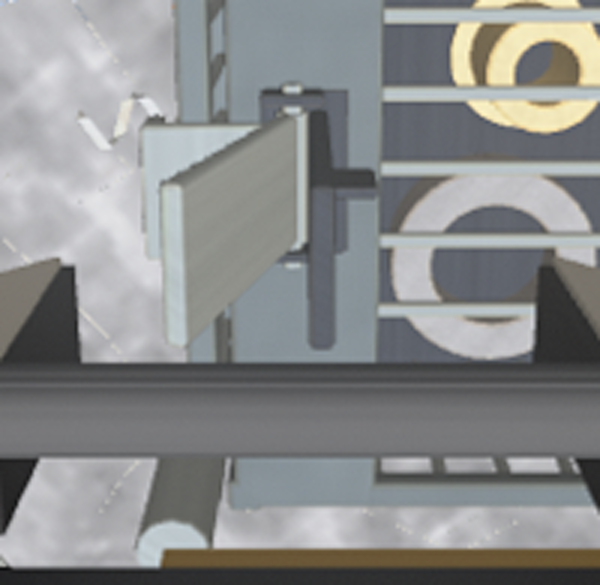

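Request:
play_rows --moves '[40,0,0,10,0,40,0,0,20,0,40,0,0,30,0,40,0,0,40,0,40,0,0,50,0,80,0,0,50,0,110,0,0,50,0,140,0,0,50,0]'

```text
time: 9.85
tool_pos: [536.9, -27.5, 115.1]
tcp_rot: [3.141, -0.0, 0.882]
contact_force: [-1.0, -0.8, -0.0]
grip_width: 62.1
```

Request:
play_rows --moves '[160,0,0,0,0,170,0,0,0,0,180,0,0,0,0,190,0,0,0,0,200,0,0,0,0,210,0,0,0,0,220,0,0,0,0,230,0,0,0,0]'

```text
time: 10.52
tool_pos: [536.7, -27.5, 115.0]
tcp_rot: [3.142, -0.0, 0.882]
contact_force: [3.1, -3.8, 2.8]
grip_width: 11.1
```

Request:
play_rows --moves '[240,0,0,0,0,255,0,0,0,0,255,0,0,0,0,255,0,0,0,0,255,0,0,0,0]'

```text
time: 10.93
tool_pos: [536.7, -27.5, 115.0]
tcp_rot: [3.142, -0.0, 0.882]
contact_force: [-1.2, 1.2, 1.4]
grip_width: 11.1
```

```bash
echo '[[-242,-148,-90,52],[-265,100,0,52.2],[28.2,26.7,100.7,1.2],[1,-0.8,49,0],[0,0,36,0],[0,1,0,0],[-60,0,-50,0],[0,0,50,0]]'>hist.json
python3 go.py; python3 - <<'E'
from cmd import *
c=bot.capture("wrist");I=c["color"][:,:,::-1]
cv2.imwrite("pics/w11.png",cv2.resize(I[150:345,220:420],None,fx=3,fy=3,interpolation=cv2.INTER_CUBIC)[:600])
E
```

```text
10.9333 [536.7 -27.5 115. ] [ 3.142 -0.     0.882] [-1.2  1.2  1.4] 11.123650486379606
```

View pics/w11.png

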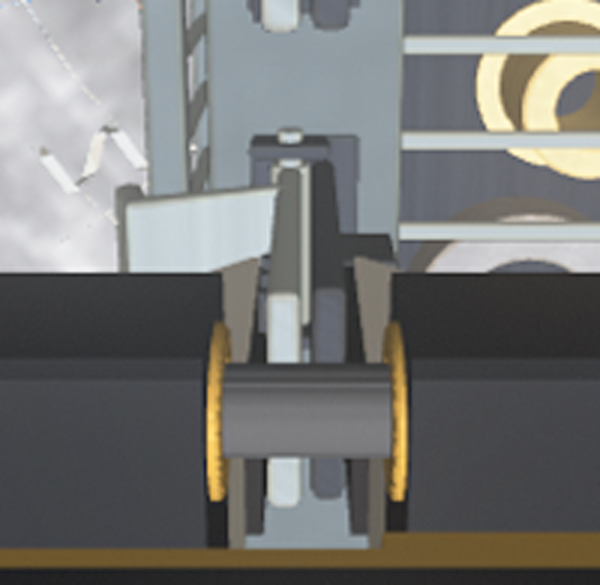

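Request:
play_rows --moves '[200,0,0,0,0,150,0,0,0,0,100,0,0,0,0,20,0,0,0,0,20,0,0,0,0,20,0,0,0,0,20,0,0,0,0,20,0,0,0,0]'

```text
time: 11.65
tool_pos: [536.6, -27.5, 115.0]
tcp_rot: [3.142, -0.0, 0.882]
contact_force: [0.6, 0.3, -0.4]
grip_width: 60.4
```

Request:
play_rows --moves '[20,0,0,-15,0,20,0,0,-35,0,20,0,0,-55,0,20,-20,-10,-55,0,20,-40,-20,-55,0,20,-61,-30.5,-55,0,20,-61,-30.5,-55,0,20,-61,-30.5,-55,0]'

```text
time: 12.32
tool_pos: [474.0, -55.5, 170.4]
tcp_rot: [3.141, -0.0, 0.881]
contact_force: [0.0, 0.1, -0.4]
grip_width: 84.5
```

```bash
echo '[[-242,-148,-90,52],[-265,100,0,52.2],[28.2,26.7,100.7,1.2],[1,-0.8,49,0],[0,0,36,0],[0,1,0,0],[-60,0,-50,0],[0,0,50,0],[-61,-30.5,-55,0]]'>hist.json
python3 go.py; python3 - <<'E'
from cmd import *
c=bot.capture("scene");I=c["color"][:,:,::-1]
cv2.imwrite("pics/s12.png",cv2.resize(I[140:215,265:345],None,fx=8,fy=8,interpolation=cv2.INTER_CUBIC))
t,R=pose();print(t,[((proj(c,t+R@np.array([0,y,z],float))-[265,140])*8).round().tolist() for y in(0,43,-43) for z in (-16,0)])
print(((proj(c,[t[0],t[1],162])-[265,140])*8))
c=bot.capture("wrist");I=c["color"][:,:,::-1]
cv2.imwrite("pics/w12.png",I)
E
```

```text
12.3167 [474.  -55.5 170.4] [ 3.141 -0.     0.881] [ 0.   0.1 -0.4] 84.47302588321385
[474.33848941 -55.21331442 170.041     ] [[[310.0, 336.0]], [[311.0, 376.0]], [[447.0, 328.0]], [[447.0, 368.0]], [[172.0, 343.0]], [[175.0, 383.0]]]
[[312.02764711 395.65911005]]
```

View pics/s12.png

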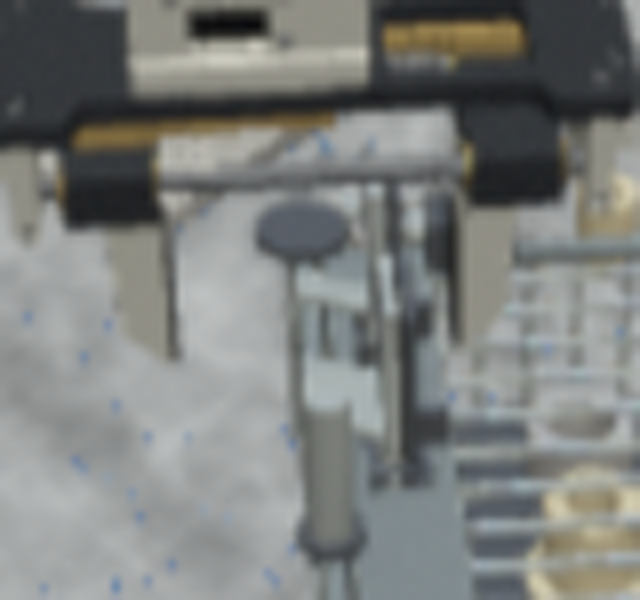

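View pics/w12.png

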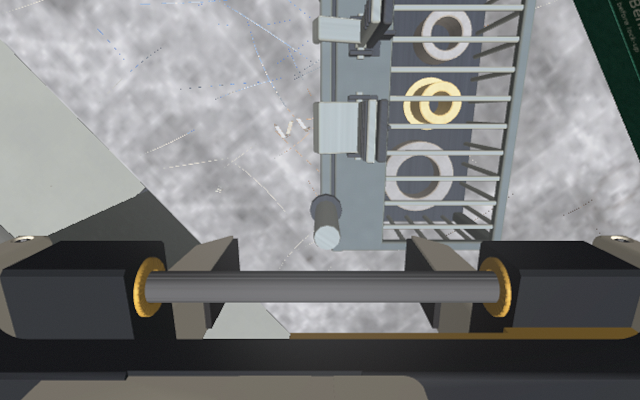

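Request:
play_rows --moves '[20,-0.5,3.2,10,0,20,-0.5,3.2,25,0,20,-0.5,3.2,40,0,20,-0.5,3.2,52,0,20,-0.5,3.2,62,0,60,-0.5,3.2,62,0,100,-0.5,3.2,62,0,140,-0.5,3.2,62,0]'

```text
time: 13.08
tool_pos: [477.1, -57.6, 108.1]
tcp_rot: [3.141, -0.0, 0.883]
contact_force: [-0.2, 1.0, 0.0]
grip_width: 69.3
```

```bash
echo '[[-242,-148,-90,52],[-265,100,0,52.2],[28.2,26.7,100.7,1.2],[1,-0.8,49,0],[0,0,36,0],[0,1,0,0],[-60,0,-50,0],[0,0,50,0],[-61,-30.5,-55,0],[-0.5,3.2,62,0]]'>hist.json
python3 go.py; python3 - <<'E'
from cmd import *
c=bot.capture("scene");I=c["color"][:,:,::-1]
cv2.imwrite("pics/s13.png",cv2.resize(I[140:215,265:345],None,fx=8,fy=8,interpolation=cv2.INTER_CUBIC))
c=bot.capture("wrist");I=c["color"][:,:,::-1]
cv2.imwrite("pics/w13.png",I)
E
```

```text
13.0833 [477.1 -57.6 108.1] [ 3.141 -0.     0.883] [-0.2  1.   0. ] 69.31950500815496
```

View pics/s13.png

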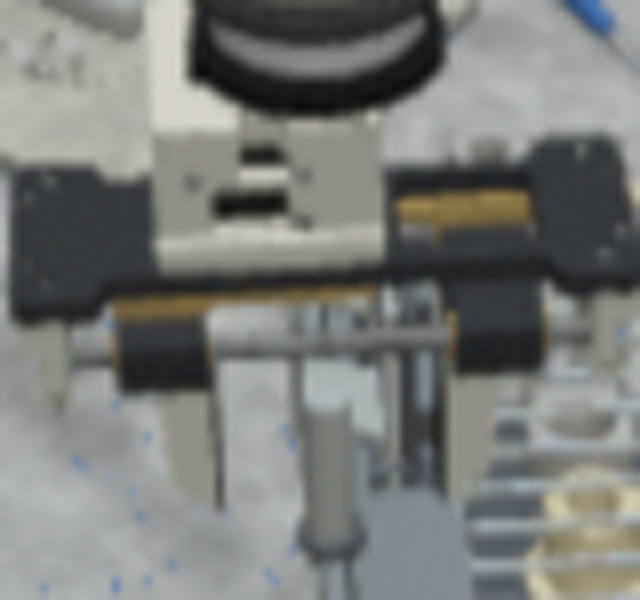

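View pics/w13.png

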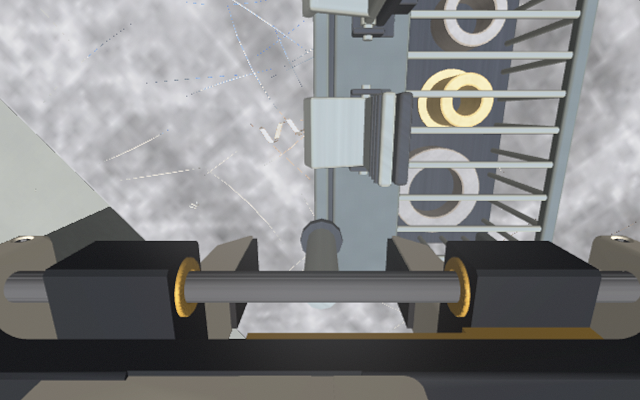

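Request:
play_rows --moves '[160,0,0,0,0,175,0,0,0,0,185,0,0,0,0,195,0,0,0,0,205,0,0,0,0,215,0,0,0,0,225,0,0,0,0,255,0,0,0,0]'

```text
time: 13.85
tool_pos: [476.5, -57.7, 108.1]
tcp_rot: [3.141, -0.0, 0.882]
contact_force: [-0.1, 0.1, 0.3]
grip_width: 15.2
```

Request:
play_rows --moves '[255,0,0,0,0,255,0,0,0,0,255,0,0,0,0]'

```text
time: 14.1
tool_pos: [476.5, -57.7, 108.0]
tcp_rot: [3.141, -0.0, 0.882]
contact_force: [0.9, -0.6, 0.4]
grip_width: 15.2
```

```bash
python3 go.py; python3 - <<'E'
from cmd import *
o=bot.get_obs();p=np.load("p.npy");t,R=pose();print(t,p)
c=bot.capture("wrist");I=c["color"][:,:,::-1]
cv2.imwrite("pics/w14.png",I)
E
```

```text
14.1 [476.5 -57.7 108. ] [ 3.141 -0.     0.882] [ 0.9 -0.6  0.4] 15.191679160583783
[476.49166198 -57.63278707 108.041     ] [576.03751462 -48.24760452  -0.68908739 -46.81162654]
```

View pics/w14.png

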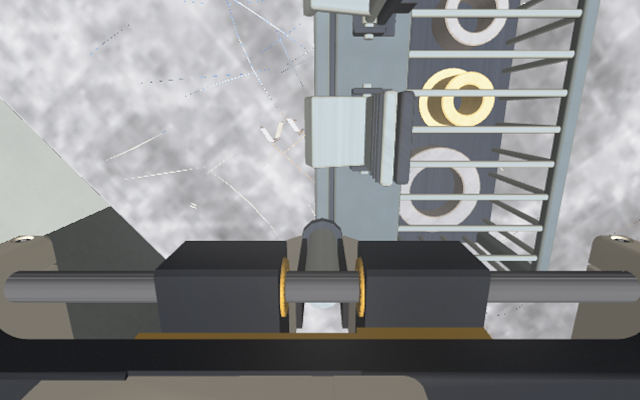

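Request:
play_rows --moves '[255,0.4,-11.9,0,4,255,1.7,-23.7,0,8,255,3.7,-35.3,0,12,255,6.6,-46.9,0,16,255,10.3,-58.1,0,20,255,14.7,-69.1,0,24,255,19.9,-79.8,0,28,255,25.8,-90.1,0,32]'

```text
time: 14.82
tool_pos: [423.1, 19.6, 108.0]
tcp_rot: [3.141, 0.0, 0.32]
contact_force: [1.3, -0.6, -2.3]
grip_width: 15.2
```

```bash
python3 - <<'E'
import json
h=json.load(open("hist.json"));h.append([25.8,-90.1,0,32]);json.dump(h,open("hist.json","w"))
E
python3 go.py;python3 - <<'E'
from cmd import *
print(pose()[0])
c=bot.capture("wrist");I=c["color"][:,:,::-1]
cv2.imwrite("pics/w15.png",I)
import math
for a in (36,40,44,48,52,56,60,64,68,72,76,80,84,86):
    # in frame at 32 deg
    f=lambda d:np.array([-170*math.cos(d),-170*math.sin(d)])
    r=math.radians(32);d=f(math.radians(a)-r)-f(0);print(a-32,d.round(1))
E
```

```text
14.8167 [423.1  19.6 108. ] [3.141 0.    0.32 ] [ 1.3 -0.6 -2.3] 15.207286980855043
[423.31490109  19.54157462 108.041     ]
4 [  0.4 -11.9]
8 [  1.7 -23.7]
12 [  3.7 -35.3]
16 [  6.6 -46.9]
20 [ 10.3 -58.1]
24 [ 14.7 -69.1]
28 [ 19.9 -79.8]
32 [ 25.8 -90.1]
36 [ 32.5 -99.9]
40 [  39.8 -109.3]
44 [  47.7 -118.1]
48 [  56.2 -126.3]
52 [  65.3 -134. ]
54 [  70.1 -137.5]
```

View pics/w15.png

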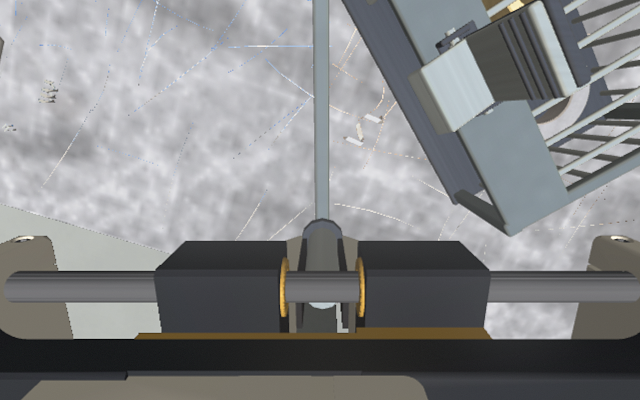

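Gate swings with the hand, low forces. Same pattern again (to 64°).

Request:
play_rows --moves '[255,0.4,-11.9,0,4,255,1.7,-23.7,0,8,255,3.7,-35.3,0,12,255,6.6,-46.9,0,16,255,10.3,-58.1,0,20,255,14.7,-69.1,0,24,255,19.9,-79.8,0,28,255,25.8,-90.1,0,32]'

```text
time: 15.53
tool_pos: [418.6, 113.3, 108.0]
tcp_rot: [3.141, 0.001, -0.236]
contact_force: [-1.7, -1.8, 1.4]
grip_width: 15.4
```

Request:
play_rows --moves '[255,0.4,-11.9,0,4,255,1.7,-23.7,0,8,255,3.7,-35.3,0,12,255,6.6,-46.9,0,16,255,10.3,-58.1,0,20,255,13,-65.1,0,22.5,255,13,-65.1,0,22.5,255,13,-65.1,0,22.5]'

```text
time: 16.2
tool_pos: [446.0, 173.8, 108.0]
tcp_rot: [3.14, 0.002, -0.625]
contact_force: [-4.8, 0.9, 5.4]
grip_width: 15.5
```

Request:
play_rows --moves '[255,0,0,0,0,255,0,0,0,0,255,0,0,0,0,255,0,0,0,0,255,0,0,0,0,255,0,0,0,0]'

```text
time: 16.7
tool_pos: [445.7, 173.4, 108.0]
tcp_rot: [3.14, 0.002, -0.625]
contact_force: [-5.3, 1.7, 4.3]
grip_width: 15.3
```

```bash
python3 go.py;python3 - <<'E'
from cmd import *
p=np.load("p.npy");o=bot.get_obs();print(o["dq"].round(4))
h=np.array([476.5,-57.6])+170*np.array([.636,.772]);d=o["tool_pos"][:2]-h
a=np.arctan2(d[1],d[0]);a0=np.arctan2(-.772,-.636);print("gate angle",(a0-a)%(2*np.pi),np.linalg.norm(d))
for n in("wrist","scene","top"):
    c=bot.capture(n);I=c["color"][:,:,::-1]
    if n=="scene":I=cv2.resize(I[120:260,230:390],None,fx=4,fy=4,interpolation=cv2.INTER_CUBIC)
    if n=="top":I=cv2.resize(I[110:290,180:390],None,fx=3,fy=3,interpolation=cv2.INTER_CUBIC)
    cv2.imwrite(f"pics/{n}16.png",I)
E
```

```text
16.7 [445.7 173.4 108. ] [ 3.14e+00  2.00e-03 -6.25e-01] [-5.3  1.7  4.3] 15.311649170141694
[-0.0006 -0.0006  0.0002  0.0001 -0.0014  0.0002]
gate angle 1.504523906656245 170.99658514678427
```

View pics/wrist16.png

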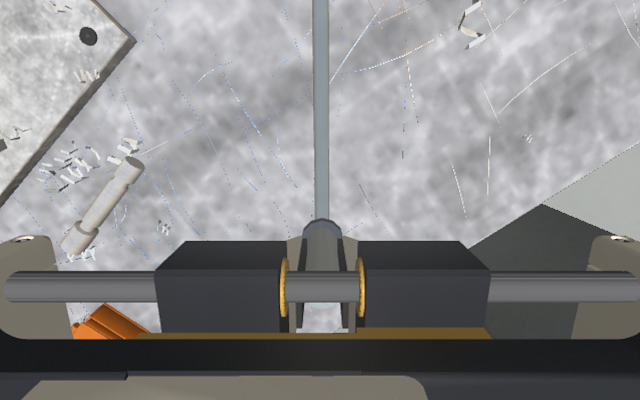

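View pics/scene16.png

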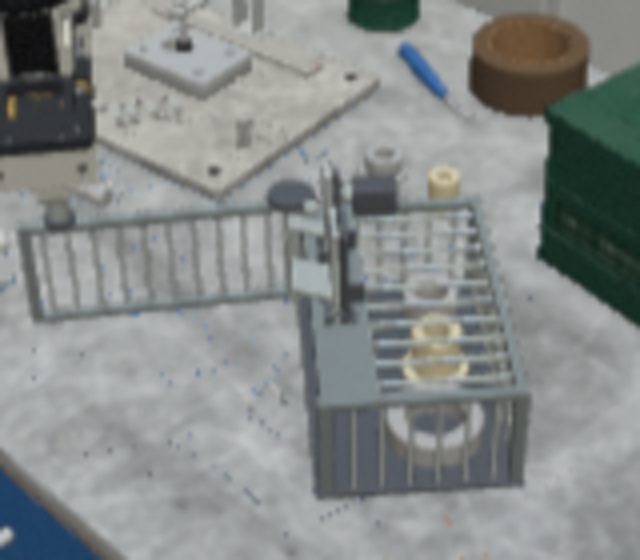

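View pics/top16.png

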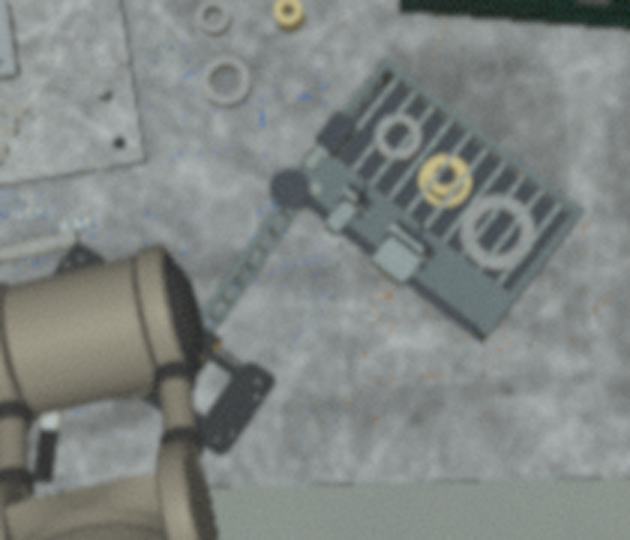

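The pictures show the gate square to the cage front and held by the post. Both catches are upright, and the parts and loose items haven't moved. I'm handing it in.

```bash
python3 -c "
from plant import bot
print(bot.close_job())"
```

```text
the job is handed in; nothing more can be done
None
```

The cage is open: I squeezed the narrow catch first, then the wide one. I then swung the gate out by its post and handed the job in at 16.7 s while still holding it.

**Last checks:**
- **Gate:** it stood at about 1.50 rad, worked out from the hand position. The arm was still, and the fingers were closed on the post at 15.3 mm, with a force of about 5.6 N sideways and 4.3 N upward on the tool.
- **Catches:** each squeeze closed to 11.1–11.2 mm, against 11.5 mm expected. The final scene view shows both tabs still upright against their lugs.
- **Parts and loose things:** the bushes, ring gauge and plug gauge looked undisturbed. The marker is partly hidden by the arm in the last top view, and the spanner was outside the final crops. The arm stayed well clear of both.

**What disagreed:** the cameras showed the fingertips about 38 mm further back than the stated 22 mm ahead of the TCP. My first try at the narrow catch therefore closed above it without touching anything. I lowered the hand 36 mm and used that offset for the rest of the job.

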